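# Empty the drop-bottom box of cone electrodes into its tray

### The job

Two alike drop-bottom boxes stand on the desk, one with brass cone electrodes in it and one with brass bar electrodes. Draw the bolt of the box that holds the cones, so that its hinged floor swings open and both cones fall into the tray below, where they must stay. The cones are for disinfection, so do not touch them, and leave the other box alone.

Things in the scene. Friction and masses are not known exactly. Their poses are not given: they have to be found in the camera images.
- drop_box: Fixed open-topped box on legs, holds the cones. Origin on the desk under its middle, x towards the bolt, z up. Bolt handle: upright black tab 14 (x) x 20 (y) mm, centre x = 95 mm, y = 0, 142 to 222 mm high, 30 mm clear of the box. It starts in, slides along +x 35 mm at most with 2 to 3 N and stays where left; drawn 20 to 30 mm, it frees the floor, which falls open by its weight.
- cone1: Brass cone electrode, 30 mm wide at the foot, 32 mm tall, about 50 g, loose, standing on the floor of drop_box (150 mm above the desk). Origin at the centre of its underside, z towards its tip.
- cone2: A second cone like cone1, in the same box.
- other_box: Twin of drop_box (same origin, axes, sizes, own bolt), holding two lying brass bars 70 mm long with square 24 mm ends. Each box: 116 (x) x 118 (y) mm outside, 6 mm walls, clear at the x ends, rim 200 mm high; steel floor, top at 150 mm, hinged at the -x wall; below it a fixed steel tray, x -75 to +130, y -62 to +62 mm, floor 6 mm thick, rim 45 mm high.
Mind the look-alikes: they are no part of the job. Leave any blue look-alike of the drop_box alone.

How it is judged:
At the end, for the whole second after the job is handed in: Both cones lie at rest (slower than 50 mm/s) in the tray under their own box: their origins within the tray's outline and less than 55 mm above the desk (z of each of cone1, cone2 in the frame of drop_box below 0.055 m and x of cone1 in the frame of drop_box between -0.075 and 0.13 m and x of cone2 in the frame of drop_box between -0.075 and 0.13 m and y of cone1 in the frame of drop_box between -0.062 and 0.062 m and y of cone2 in the frame of drop_box between -0.062 and 0.062 m and linear speed of each of cone1, cone2 below 0.05 m/s); the robot touches nothing.
It fails at once if the robot touches a cone (more than 0.5 N) (contact force between any of cone1, cone2 and the fingers above 0.5 N or contact force between any of cone1, cone2 and the arm above 0.5 N).
It fails at once if the robot touches the other box (more than 1 N) (contact force between other_box and the fingers above 1 N or contact force between other_box and the arm above 1 N).
It also fails if it takes over 29 s, if anything falls off the work surface, if the arm or the gripper's body presses on something with over 40 N, if the wrist force passes 120 N, or if a joint passes its speed limit or range.

### The arm

A 7-joint arm with a two-finger parallel gripper is mounted at the origin on the work surface. World frame = base frame: x ahead of the robot, y to its left, z up, the work surface at z = 0. Lengths are in m, angles in rad, forces in N, time in s.
With the tool pointing down it reaches from about 0.425 to 0.925 m from the base axis. Payload 6.8 kg.
Tool frame: the origin (TCP) lies on the front face of the gripper's body, between the roots of the fingers; the fingertips stand 73 mm ahead of it and the grasp point (between the pads) lies 54 mm ahead of it (env.nose_length is the distance from the TCP to the fingertips, in m); z points along the fingers, y is the direction in which the jaws open and shut (so a half turn about z gives the same grasp; the last joint's range is limited). The gripper opens to 85 mm and grips with 20 to 120 N. Pads are 22 mm wide; open, the fingers measure 114 mm over their backs; the gripper's body (76 mm by 85 mm) begins 54 mm behind the grasp point. The pads swing forward as they close: fully open they stand 13 mm farther back than shut.
Start: joints at [1.137, 0.477, 0.022, 1.555, -0.011, 1.109, -0.083], TCP at [0.216, -0.64, 0.304] pointing down, gripper open.
Joint ranges: [-2.96, 2.96], [-0.34, 2.1], [-1.41, 1.46], [0.24, 2.44], [-1.37, 4.51], [0.17, 1.92], [-2.96, 2.96]. Speed limits (rad/s): [2.39, 2.39, 3.14, 3.14, 3.14, 3.14, 3.14].

### API

Orientations are given as a unit quaternion [w, x, y, z].
In Python, from cell import env, kin, camera, calibration, job gives the robot as it stands. The module is installed in compiled form; this text tells all that it offers. Calls block until the motion is done:
- env.reach(position, orientation): joint-space move of the TCP to a pose.
- env.movel(position, velocity=0.15, rot=None, stop_force=None): straight line of the TCP; rot=None keeps the orientation; velocity is the mean speed in m/s. With stop_force (N) it stops when the force on the tool has changed by that much, and returns True; else False.
- env.goto_joints(angles): joint-space move.
- env.grip(opening, f_grip=None): finger opening in m; f_grip is the grip in N (None keeps the last); returns when the fingers have stopped.
- env.dwell(seconds).
- kin.inverse_kinematics(position, orientation): joint angles nearest the present ones, or None.
- env.get_state(): the state.
- camera(name): name is "scene" or "side" or "wrist"; returns (picture, depth): 420x560x3 uint8, blue, green, red; 420x560 float32, m along the optical axis (not along the pixel's ray), 0 where there is no reading.
- calibration(name): a dict with "fx", "fy", "cx", "cy" (pixels), "rvec" (rotation vector, rad) and "tvec" (3), from world to camera coordinates, as OpenCV has them. Camera axes: x right, y down, z forward; pixel columns grow to the right and rows downward; lengths in m; the calibration is good to about 2 mm. A picture is of the moment at which its call begins: read the wrist's pose just before it. calibration takes no time and is no camera call; for the wrist camera it gives the pose at the moment of the call.
A pose or a line that the arm cannot do raises env.PlanningError and nothing moves.
- job.job_done(): hands the job in, once; it reports no verdict.
The state is a dict: "time": time; "qpos": joint angles; "joint_velocities": joint speeds; "joint_torque": joint torques, N m; "tcp_pos": TCP position; "orientation": TCP orientation; "force": force on the tool from outside, world axes, zero at the start; "torque": the same for the moment, N m; "opening": finger opening in m.
Only numpy, scipy, OpenCV 4.12 (cv2) and the standard library are available. Lean on these libraries where they do the work, as an engineer would, in place of code of your own. Each camera call takes 0.05 s, during which the arm holds its last target. There are 200 camera calls.

## Working session

There is one attempt and no reset: what is moved stays moved. The work goes in short steps, each a Python script; the robot and the scene stay as the last script left them, time stands still between calls to the robot, and variables do not carry over. Pictures are saved under pics/ and viewed, about 8 in all and at most 12, crops included, and the job is handed in when it is done.

```bash
mkdir -p pics
cat > h.py <<'E'
import numpy as np, cv2
from cell import env, kin, camera, calibration, job
def world(name,u,v,depth,cal=None):
    c=cal or calibration(name); R=cv2.Rodrigues(np.array(c["rvec"],float))[0]
    u=np.asarray(u,float);v=np.asarray(v,float)
    p=np.stack([(u-c["cx"])/c["fx"]*depth,(v-c["cy"])/c["fy"]*depth,depth],-1)
    return (p-np.array(c["tvec"]).ravel())@R
E
python3 - <<'E'
from h import *
for n in("scene","side"):
    p,d=camera(n); cv2.imwrite(f"pics/{n}.png",p); np.savez(f"{n}.npz",p=p,d=d)
    c=calibration(n);R=cv2.Rodrigues(np.array(c["rvec"],float))[0];print(n,-R.T@np.array(c["tvec"]).ravel(),R[2])
E
```

```text
scene [0.54186815 0.2354195  0.90024284] [-0.04090272 -0.27679939 -0.9600568 ]
side [ 0.51856263 -0.32043896  1.03161908] [-0.02435334  0.33792923 -0.94085639]
```

View pics/scene.png

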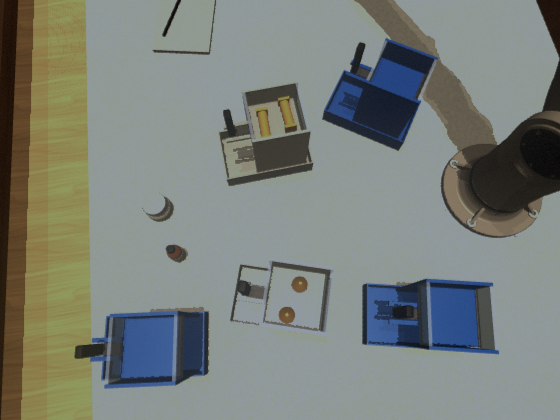

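View pics/side.png

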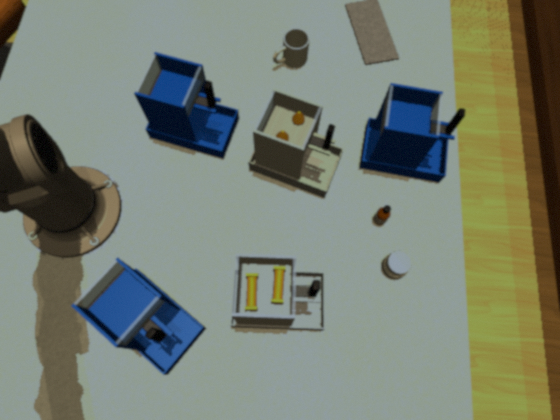

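Candidates: scene picture, grey box (297,297) with two round brass cones and its bolt handle at (243,288); grey box (275,110) with long bars; blue ones at (380,90), (455,315) and (145,348). The cone box is the first one. I'll confirm it in a crop and measure it.

Run:
```python
from h import *
z=np.load("scene.npz");p,d=z["p"],z["d"]
cv2.imwrite("pics/crop.png",cv2.resize(p[250:340,220:345],None,fx=6,fy=6,interpolation=cv2.INTER_CUBIC))
for n in("scene","side"):
    z=np.load(n+".npz");d=z["d"];V,U=np.mgrid[:420,:560];W=world(n,U,V,d)
    c=W[297,297] if n=="scene" else W[125,290]
    print(n,"box mid",c)
    m=(d>0)&(np.hypot(W[...,0]-c[0],W[...,1]-c[1])<.14)
    r=m&(abs(W[...,2]-.2)<.005); P=W[r]
    print(len(P),cv2.minAreaRect((P[:,:2]*1000).astype(np.float32)),P[:,2].mean())
    t=m&(W[...,2]>.212); P=W[t]
    print("tab",len(P),P.mean(0),P.min(0),P.max(0),cv2.minAreaRect((P[:,:2]*1000).astype(np.float32)))
print(env.get_state()["tcp_pos"],env.get_state()["orientation"])
```

```text
scene box mid [0.50497227 0.1887937  0.14979087]
934 ((525.75, 183.25595092773438), (118.11193084716797, 154.6804962158203), 72.87272644042969) 0.19813796477372808
tab 98 [0.59773196 0.1617167  0.2195278 ] [0.58986939 0.15076468 0.2121868 ] [0.60511267 0.17143835 0.2234433 ] ((597.9168090820312, 160.97645568847656), (19.984325408935547, 13.857720375061035), 78.73408508300781)
side box mid [0.51281439 0.20191564 0.15129086]
712 ((528.2373657226562, 183.9307403564453), (122.2964859008789, 160.57310485839844), 72.94091796875) 0.20040211527234777
tab 67 [0.59775793 0.15908686 0.22161884] [0.59058183 0.15024664 0.21220524] [0.60561986 0.16979706 0.22502389] ((598.1722412109375, 160.31753540039062), (20.861635208129883, 13.594651222229004), 75.51455688476562)
[ 0.21593963 -0.63909579  0.30301725] [-8.08611446e-04  9.86759416e-01  1.62188696e-01 -1.69646902e-04]
```

View pics/crop.png

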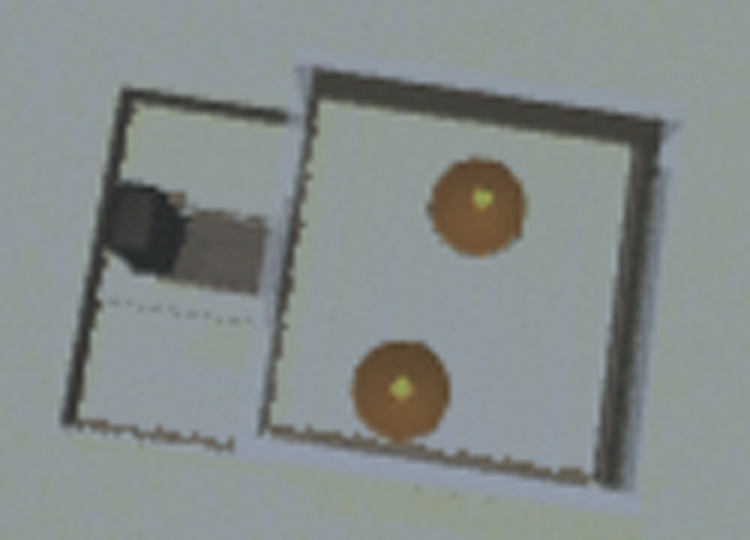

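Crop confirms two round cones with bright tips, at crop (478,205) and (402,388), and the black handle at (140,228). Box +x points at about -17°, and the handle is at (0.598, 0.161).

Run:
```python
from h import *
from scipy.spatial.transform import Rotation as Ro
a=np.radians(-17.1); bx=np.array([np.cos(a),np.sin(a),0]); by=np.array([-np.sin(a),np.cos(a),0])
tab=np.array([.598,.1607,0]); best=None
for s in(1,-1):
    y=s*by; zt=np.array([0,0,-1.]); q=Ro.from_matrix(np.c_[np.cross(y,zt),y,zt]).as_quat()[[3,0,1,2]]
    j=kin.inverse_kinematics(tab+[0,0,.254],q); print(s,j)
    if j is not None and (best is None or abs(j[6])<abs(best[0][6])): best=(j,q)
q=best[1]; np.savez("g.npz",q=q,bx=bx,tab=tab)
s=env.get_state()
env.movel([*s["tcp_pos"][:2],.42],velocity=.2)
env.reach(tab+[0,0,.40],q); env.grip(.06,20)
env.movel(tab+[0,0,.31],velocity=.1)
s=env.get_state();print(s["time"],s["tcp_pos"],s["force"])
cal=calibration("wrist");p,d=camera("wrist");cv2.imwrite("pics/w.png",p)
p,d=camera("side");cv2.imwrite("pics/s2.png",cv2.resize(p[50:230,200:440],None,fx=3,fy=3))
```

```text
1 [ 0.28570939  0.60300789 -0.91838752  1.69803195  0.52765486  1.10847031
  0.48081436]
-1 [ 0.03757837  0.49109298 -0.54078477  1.71466882  0.28960521  1.01625735
 -2.47429442]
5.3667 [0.59831114 0.1610083  0.31076238] [-0.33792454 -0.03252459  0.02060265]
```

View pics/w.png

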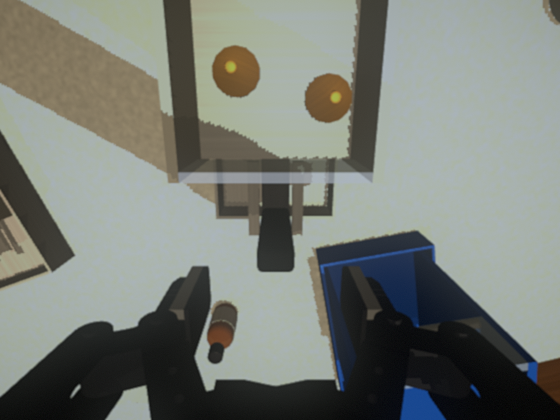

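The wrist view shows the handle at column 276, centred between the pads (208 and 342). I'll check that the blue box at the lower right is clear of the pull path, then grip and draw.

Run:
```python
from h import *
g=np.load("g.npz");tab,bx=g["tab"],g["bx"];by=np.array([-bx[1],bx[0],0])
clear=True
for n in("scene","side"):
    d=np.load(n+".npz")["d"];V,U=np.mgrid[:420,:560];W=world(n,U,V,d)[d>0]
    W=W[W[:,2]>.15]; r=W-tab; x=r@bx;y=r@by
    m=(x>.012)&(x<.15)&(abs(y)<.1); print(n,m.sum(), (x[m].min(),y[m].min(),y[m].max()) if m.any() else "")
    clear&=not ((x>.012)&(x<.032+.05)&(abs(y)<.065)).any()
print("clear",clear)
if clear:
    env.movel(tab+[0,0,.254],velocity=.06,stop_force=12)
    env.grip(.0,20); s=env.get_state();print(s["time"],s["tcp_pos"],s["opening"],s["force"])
    if s["opening"]>.012:
        hit=env.movel(s["tcp_pos"]+bx*.032,velocity=.04,stop_force=20)
        env.dwell(.3); s=env.get_state();print(hit,s["time"],s["tcp_pos"],s["opening"],s["force"])
        for n in("scene","side"):
            p,d=camera(n);np.savez(n+"3.npz",p=p,d=d)
        a=cv2.imread("pics/side.png")
        p=np.load("side3.npz")["p"];cv2.imwrite("pics/s3.png",cv2.resize(p[60:230,220:420],None,fx=3.5,fy=3.5))
```

```text
scene 401 (np.float64(0.09565978557697098), np.float64(0.05625765732768498), np.float64(0.09969404401984386))
side 431 (np.float64(0.09622678955846158), np.float64(0.0553987407522964), np.float64(0.09990820374540403))
clear True
6.9833 [0.59823117 0.16108387 0.25439239] 0.01994680129598514 [1.13616445 2.03494522 1.13239921]
False 8.2333 [0.62886135 0.15165354 0.25437241] 0.01962416472681533 [2.00319165 2.37573308 0.7638277 ]
```

View pics/s3.png

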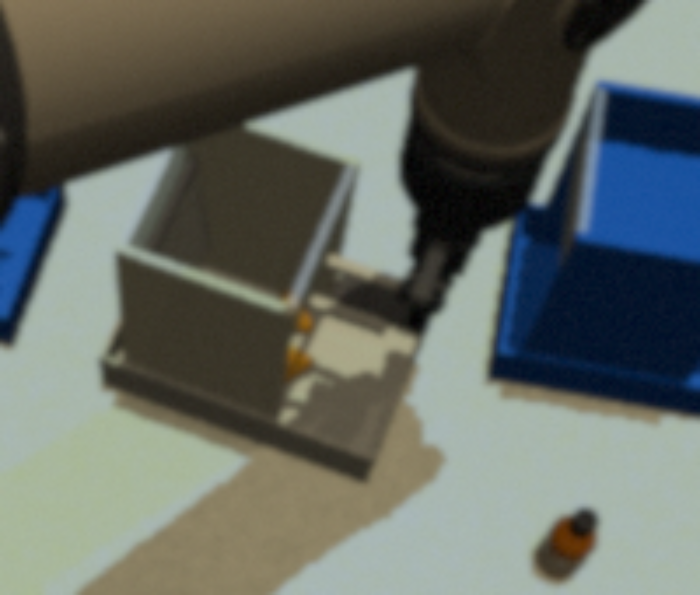

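The floor has opened and the cones show in the tray at crop (303,320) and (297,362). Next I release, retreat straight up and check.

Run:
```python
from h import *
env.grip(.05); p0=env.get_state()["tcp_pos"]
env.movel(p0+[0,0,.14],velocity=.12)
g=np.load("g.npz");bx=g["bx"];by=np.array([-bx[1],bx[0],0]);o=g["tab"]-.095*bx
ims=[]
for k in range(2):
  for n in("side","scene","wrist"):
    c=calibration(n);p,d=camera(n);V,U=np.mgrid[:420,:560];W=world(n,U,V,d,c);r=W-o
    h=cv2.cvtColor(p,cv2.COLOR_BGR2HSV)
    x=r@bx;y=r@by
    m=(d>0)&(h[...,1]>120)&(h[...,0]<30)&(h[...,2]>60)&(abs(x)<.15)&(abs(y)<.07)
    N,L,S,C=cv2.connectedComponentsWithStats(m.astype(np.uint8))
    for i in range(1,N):
        if S[i,4]>8: print(k,n,C[i].round(),S[i,4],x[L==i].mean().round(3),y[L==i].mean().round(3),W[...,2][L==i].mean().round(3))
    if k==1: ims.append(p)
  env.dwell(.3)
cv2.imwrite("pics/f.png",np.hstack([cv2.resize(ims[0][60:230,220:420],(400,340)),cv2.resize(ims[2],(400,340))]))
s=env.get_state();print(s["time"],s["tcp_pos"],s["force"])
```

```text
0 side [306. 151.] 32 0.05 0.01 0.065
0 side [307. 169.] 103 0.063 -0.016 0.028
0 scene [271. 290.] 18 0.053 -0.017 0.019
0 scene [276. 314.] 90 0.033 0.032 0.025
0 wrist [304.  93.] 377 0.033 0.034 0.026
0 wrist [261. 108.] 26 0.05 -0.019 0.017
0 wrist [270. 122.] 72 0.068 -0.007 0.029
1 side [306. 151.] 31 0.05 0.01 0.066
1 side [307. 169.] 101 0.063 -0.016 0.029
1 scene [270. 290.] 20 0.054 -0.017 0.02
1 scene [276. 314.] 91 0.033 0.032 0.024
1 wrist [303.  92.] 371 0.033 0.034 0.026
1 wrist [259. 107.] 17 0.05 -0.02 0.016
1 wrist [270. 122.] 71 0.068 -0.007 0.029
10.95 [0.62858899 0.15139305 0.39421009] [-0.20865956 -0.13488637 -0.23973027]
```

View pics/f.png

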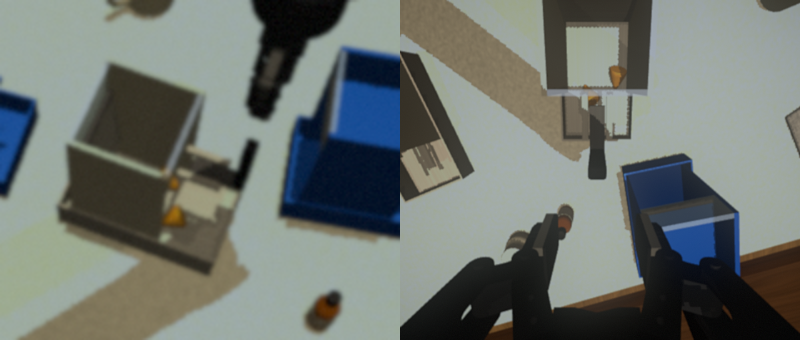

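```bash
python3 -c "
from h import *
job.job_done()"
```

```text
the job is handed in; nothing more can be done
```

I drew the bolt of the grey box holding the cones by about 32 mm, using a light 20 N grip on the handle. Its floor swung open and both cones fell into its tray. I then let go and lifted clear, and handed the job in with the robot clock at about 11 s.

**Last checks:**
- **Cone positions:** in the box frame the visible parts of the cones were at about (33, 33) mm and (63, -16) mm, 25–29 mm above the desk. Both are inside the tray outline and below 55 mm.
- **At rest:** their positions matched within about 1 mm in two sets of pictures taken about 0.4 s apart.
- **Robot clear:** the wrist force was near 0 and the gripper was clear above the handle. I never moved near the cones, and on the way I passed high above the other boxes.

**One reading disagreed:** the side camera gave a small patch at 65 mm height for the half-hidden cone. I put this down to depth mixing at the box wall edge, because the scene and wrist cameras both put that cone at about 25 mm.

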